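Hold a ring under the bench viewer

ROBOT

A 7-joint arm with a two-finger parallel gripper is mounted at the origin on the work surface. World frame = base frame: x ahead of the robot, y to its left, z up, the work surface at z = 0. Lengths are in m, angles in rad, forces in N, time in s.
With the tool pointing down it reaches from about 0.425 to 0.95 m from the base axis. Payload 4.7 kg.
Tool frame: the origin (TCP) lies at the very end of the fingers, on their centre line; the grasp point (between the pads) lies 19 mm behind it; z points along the fingers, y is the line along which they close (so a half turn about z gives the same grasp; the last joint's range is limited). The gripper opens to 85 mm and grips with 20 to 120 N. Pads are 22 mm wide; open, the fingers measure 114 mm over their backs; the gripper's body (76 mm by 85 mm) begins 54 mm behind the grasp point. The pads swing forward as they close: fully open they stand 13 mm farther back than shut.
Start: joints at [1.172, 0.469, -0.049, 1.532, 0.024, 1.141, -0.082], TCP at [0.244, -0.629, 0.231] pointing down, gripper open.
Joint ranges: [-2.59, 2.59], [-0.33, 1.99], [-1.39, 1.29], [0.1, 2.45], [-1.04, 4.18], [0.21, 1.99], [-2.66, 2.66]. Speed limits (rad/s): [2.57, 2.57, 3.14, 3.14, 3.14, 3.14, 3.14].

INTERFACE

Orientations are given as a 3x3 rotation matrix whose columns are the frame's x, y, z axes.
In Python, from workcell import r gives the robot as it stands.
- The arm moves only by the tool jog_arm, never from a script. Its argument "series" is a list of rows, each an object of numbers: "x", "y", "z": the shift along the tool's x, y, z in m; "rx", "ry", "rz": the turn, a rotation vector about the tool's x, y, z in degrees. A call has 1 to 5 rows; each row shifts and turns the commanded pose from where the row before left it, along the tool's axes as they then stand; what a row does not reach is not made up. A row lasts 1/12 s, in which the tool goes at most 41.7 mm and 7.16 degrees, less where a joint would pass 70% of its speed; a pose out of reach is approached as far as the arm can. A call with a gripper value outside its range is refused whole. "claw" is the finger opening in m, from 0 to 0.0854, set as the call begins (left out, the last holds). The fingers move at their own pace and stop on an object; the grip force is fixed at half the most. Time passes only in rows, so rows that do not move let the fingers close. It gives the time, the measured TCP pose, the force, the opening and the grip force at its end, in the units of the state.
- r.get_state(): the state, without advancing time (a new reading comes with each control period).
- r.camera(name): name is "scene" or "side" or "wrist"; returns a dict with "img" (420x560x3 uint8, red, green, blue), "fx", "fy", "cx", "cy" (pixels), "eye" and "attitude" of the camera in the world; the wrist camera has in their place "mount" (4x4, takes a point from camera to tool coordinates, whose origin is the TCP and whose axes are the flange's). Camera axes: x right, y down, z forward; pixel columns grow to the right and rows downward; lengths in m; the calibration is good to about 2 mm. A picture is of the moment at which its call begins: read the wrist's pose just before it. There is no depth.
- r.finish_job(): hands the job in; it is judged then, once.
The state is a dict: "time_s": time; "joint_positions": joint angles; "qvel": joint speeds; "tau": joint torques, N m; "position": TCP position; "tool_rot": TCP orientation; "force": force on the tool from outside, world axes, zero at the start; "ft_torque": the same for the moment, N m; "gripper_width": finger opening in m; "grip_force": force on a finger pad.
Only numpy, scipy, OpenCV 4.12 (cv2) and the standard library are available. Lean on these libraries where they do the work, as an engineer would, in place of code of your own. Each camera call takes 0.05 s, during which the arm holds its last target. There are 200 camera calls.

TASK

Seat the blue insert with the ring flat and fully home in the pocket of the green sprung carriage, ring up, and let go of it while the carriage is still at rest at home. Then pull the carriage out by its red handle until the white pointer stands inside the red band of the viewer, and finish while still holding it there against the spring: do not let go. Leave the jar, the brass bowl and the brush where they are.

Things in the scene. Friction and masses are not known exactly. Their poses are not given: they have to be found in the camera images.
- insert: blue block 32 x 50 x 26 mm (x, y, z), about 80 g, with an upright gold ring (25 mm across, 4 mm thick, in the y-z plane) standing out of the middle of its top to 47 mm above the underside. Starts ring up on the bench. Origin: centre of the underside; y along the 50 mm side, z up. Grip it across the 32 mm sides. Fits the pocket either way round (half turn)
- pocket (a point): centre of the floor of the carriage's rectangular pocket, 26 mm above the bench. Pocket 36 x 54 mm (x, y; 2 mm play on each side of the insert), 8 mm deep in the carriage, with a steel rim 2.5 mm higher, bevelled inwards at 45 degrees as a lead-in; the seated insert stands 15.5 mm above the rim. Axes: y along the travel (the carriage is pulled out towards -y), x level towards the viewer, z up
- handle (a point): red upright square grip, 18 x 18 mm, 45 mm tall, on top of the carriage, 95 mm from the pocket's centre on the pull-out (-y) side. This point is the centre of its underside, 34 mm above the bench; its top is 79 mm above the bench. Axes as the pocket's. Pinch it from above across x (more room than along y)
- slide (a joint): travel of the green carriage (75 mm wide, 155 mm long, top 34 mm above the bench, on a steel bed bolted to the bench): 0 at home, grows to 0.13 m as it is pulled out towards the pocket's -y. A spring draws it home with about 5 N at home, 8 N at 0.05 m, 11 N at 0.10 m; it runs back if released
- pointer (a point): tip of the thin white pointer line (4 mm wide) that sticks out of the carriage's side facing the viewer, level with the pocket's centre, 52 mm from it in x and 34 mm above the bench; it moves with the carriage
- mark (a point): centre of the red band, 12 mm wide, on top of the black shoulder of the viewer's foot beside the pointer's path, 33 mm above the bench; axes as the pocket's. At home the pointer lies 50 to 100 mm short of it: pull until pointer and mark have the same y in these axes (inside the band: within 6 mm)
- viewer: bench viewer: grey camera tube with black lens looking across the carriage, on a black foot 72 x 40 mm fixed beside it; its place along the bed varies. Origin: centre of the foot's underside, 12 mm above the bench; the red band lies 31 mm from it towards the carriage; tube top 72 mm above the bench, lens 82 mm from the carriage's centre line
- jar: bystander: green glass jar with red lid, 52 mm across, 65 mm tall; origin centre of the underside
- bowl: bystander: small brass bowl, 84 mm across the rim, 42 mm tall; origin centre of the underside
- brush: bystander: bench brush 170 mm long lying on the bench; origin under its middle, handle to its -x
Not all that is in view belongs to the job. What is meant by the insert is not purple, and is the smaller of those in its own colour.

How it is judged:
On the way, in this order (a step that is already met when the one before it is completed fails the run):
1. the insert sits fully home in the pocket, flat and square, released, with the carriage at home (z of insert in the frame of pocket between -0.003 and 0.002 m and x of insert in the frame of pocket between -0.003 and 0.003 m and y of insert in the frame of pocket between -0.003 and 0.003 m and angle between the y axis of insert and the y axis of pocket, either way round below 0.12 rad and angle between insert's own z axis and vertical below 0.06 rad and value of joint slide below 0.012 m and contact force between the fingers and insert below 0.1 N), for 0.2 s.
2. the carriage is held by its handle with the pointer inside the red band, the insert still seated (z of insert in the frame of pocket between -0.003 and 0.002 m and x of insert in the frame of pocket between -0.003 and 0.003 m and y of insert in the frame of pocket between -0.003 and 0.003 m and angle between the y axis of insert and the y axis of pocket, either way round below 0.12 rad and angle between insert's own z axis and vertical below 0.06 rad and y of pointer in the frame of mark between -0.006 and 0.006 m and contact force between the fingers and slide_c5 above 3 N and contact force between the fingers and insert below 0.2 N and velocity of joint slide between -0.01 and 0.01 m/s), for 0.5 s.
At the end, for the whole second after the job is handed in: Fingers hold the handle (over 3 N), not touching the insert; pointer within 6 mm of the band's middle, carriage still (under 10 mm/s); insert seated: within 2 mm of the pocket floor, 3 mm of its centre, square within 0.12 rad, upright within 0.06 rad (all of step 2); the arm keeps its last pose, push and grip.
It fails at once if the jar, bowl or brush is moved more than 20 mm (distance of any of jar, bowl, brush from where it was at the start of the episode above 0.02 m).
It also fails if it takes over 48 s, if anything falls off the work surface, if the arm or the gripper's body presses on something with over 40 N, if the wrist force passes 120 N, or if a joint passes its speed limit or range.

## Working session

There is one attempt and no reset: what is moved stays moved. The work goes in short steps, Python scripts to look and compute and a tool call to move; the robot and the scene stay as the last step left them, time stands still between calls to the robot, and variables do not carry over. Pictures are saved under pics/ and viewed, at most 10 in all, crops included, and the job is handed in when it is done.

Besides the shell and the picture viewer there is one more tool, called after "Request:" as a command line: name --argument value ..., lists and objects as JSON in quotes. jog_arm: Moves the arm, as the interface text tells. Its arguments: {"type":"object","properties":{"series":{"type":"array"},"claw":{"type":"number"}},"required":["series"]}

```bash
ls; mkdir -p pics; python3 - <<'E'
from workcell import r
import cv2, json
s=r.get_state()
print({k:(v if not hasattr(v,'round') else v) for k,v in s.items()})
for n in ["scene","side","wrist"]:
    c=r.camera(n); cv2.imwrite(f"pics/{n}0.png",c["img"][...,::-1])
    print(n,{k:v for k,v in c.items() if k!="img"})
E
```

```text
pics
{'time_s': 0.0, 'joint_positions': array([ 1.17214113,  0.46944686, -0.04861779,  1.53374066,  0.02409416,
        1.14098074, -0.08230976]), 'qvel': array([ 0.00214513, -0.00152703,  0.00119482,  0.00023032,  0.00133773,
        0.00010991,  0.00125498]), 'tau': array([ 5.18410998e-04, -5.10297632e+01, -4.60671913e-02, -2.37710148e+01,
        1.07919500e-02,  7.58175622e-03, -1.37437820e-05]), 'position': array([ 0.24374163, -0.62880856,  0.23023805]), 'tool_rot': array([[ 9.32401059e-01,  3.61424497e-01, -7.73558526e-04],
       [ 3.61425320e-01, -9.32399258e-01,  1.83364710e-03],
       [-5.85404156e-05, -1.98927813e-03, -9.99998020e-01]]), 'force': array([-0.66674757,  0.17202838,  0.21754255]), 'ft_torque': array([-0.04481789,  0.02826511,  0.03246312]), 'grip_force': 0.0, 'gripper_width': 0.085666514891477}
scene {'fx': 515.8165937737251, 'fy': 515.8165937737251, 'cx': 281.02848449075583, 'cy': 207.90099573950712, 'eye': array([ 1.31005277, -0.38378227,  1.06562678]), 'attitude': array([[ 0.34577101,  0.75034937, -0.56339882],
       [ 0.93822776, -0.26810772,  0.21873938],
       [ 0.01307938, -0.60423015, -0.79670249]])}
side {'fx': 500.27370584395237, 'fy': 500.27370584395237, 'cx': 274.92324630869433, 'cy': 203.31452997863914, 'eye': array([ 0.46273047, -1.10981375,  0.66667254]), 'attitude': array([[ 0.99074912, -0.05969323,  0.1218725 ],
       [-0.13539581, -0.49551554,  0.85798154],
       [ 0.00917403, -0.86654548, -0.4990138 ]])}
wrist {'fx': 291.34292727393876, 'fy': 291.34292727393876, 'cx': 283.38289345760126, 'cy': 215.47992222148198, 'mount': array([[-8.27984324e-04, -9.54697513e-01, -2.97576835e-01,
         7.50204800e-02],
       [ 9.99999620e-01, -8.72041704e-04,  1.52970137e-05,
         8.27919674e-04],
       [-2.74103431e-04, -2.97576709e-01,  9.54697872e-01,
        -1.43110237e-01],
       [ 0.00000000e+00,  0.00000000e+00,  0.00000000e+00,
         1.00000000e+00]])}
```

View pics/scene0.png

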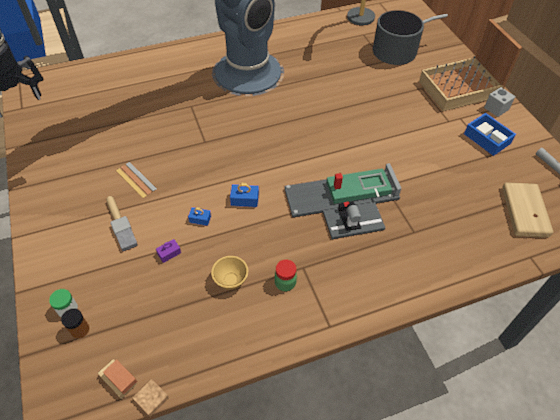

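View pics/side0.png

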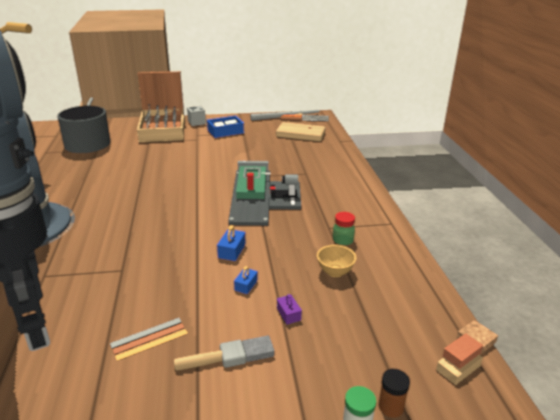

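The scene picture has these candidates: larger blue block (244,195), smaller blue block (199,216), purple block (168,250) and blue tray (490,133). By the description, I choose the smaller blue one at (199,216), which is at (246,281) in the side picture. The carriage is near (360,187), its handle at (338,181) and the red band near (346,204). Next is a close crop of both areas.

```bash
cat >h.py <<'E'
import numpy as np, cv2
from workcell import r
def cam(n):
    s=r.get_state(); c=r.camera(n)
    if n=="wrist":
        T=np.eye(4);T[:3,:3]=s["tool_rot"];T[:3,3]=s["position"];M=T@c["mount"]
        c["eye"]=M[:3,3];c["attitude"]=M[:3,:3]
    return c
def at(c,u,v,z):
    d=c["attitude"]@np.array([(u-c["cx"])/c["fx"],(v-c["cy"])/c["fy"],1]); return c["eye"]+d*(z-c["eye"][2])/d[2]
def proj(c,p):
    q=c["attitude"].T@(np.asarray(p)-c["eye"]); return np.array([c["fx"]*q[0]/q[2]+c["cx"],c["fy"]*q[1]/q[2]+c["cy"]])
E
python3 - <<'E'
from h import *
im=cv2.imread("pics/scene0.png")
a=cv2.resize(im[190:240,170:230],None,fx=6,fy=6,interpolation=cv2.INTER_CUBIC)
b=cv2.resize(im[155:245,275:410],None,fx=5.5,fy=5.5,interpolation=cv2.INTER_CUBIC)
b=cv2.resize(b,(430,287)) if 0 else b
A=np.zeros((300,b.shape[1],3),np.uint8);A[:,:360]=a
s=cv2.imread("pics/side0.png");c=cv2.resize(s[150:230,222:308],None,fx=3.7,fy=3.7,interpolation=cv2.INTER_CUBIC)[:300]
A[:c.shape[0],380:380+c.shape[1]]=c
out=np.vstack([A,b]);out=cv2.resize(out,None,fx=600/out.shape[0],fy=600/out.shape[0])
print(out.shape);cv2.imwrite("pics/crop1.png",out)
c=cam("scene")
print(at(c,199,218,.01),at(c,244,197,.01),at(c,338,187,.034),at(c,372,182,.034),at(c,345,203,.033))
E
```

```text
(600, 560, 3)
[ 0.52388636 -0.30006381  0.01      ] [ 0.49758801 -0.17255028  0.01      ] [0.56640418 0.06222195 0.034     ] [0.58081695 0.15315376 0.034     ] [0.6197779 0.0579314 0.033    ]
```

View pics/crop1.png

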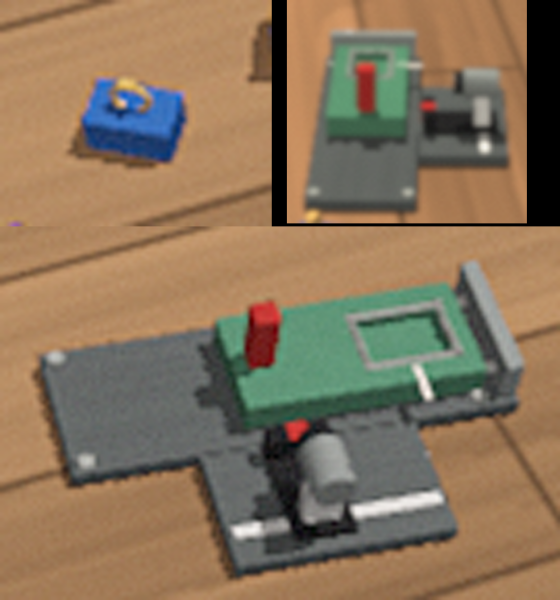

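The crop confirms the small blue block carries the gold ring. The carriage is at home, its pocket on the +y side, the handle toward -y and the red band beside it. Now I move the wrist camera over the insert.

Request:
jog_arm --series '[{"x": 0.032,"y": -0.017},{"x": 0.032,"y": -0.017},{"x": 0.032,"y": -0.017},{"x": 0.032,"y": -0.017},{"x": 0.032,"y": -0.017}]' --claw 0.085

```text
invalid input
```

Request:
jog_arm --series '[{"x": 0.032,"y": -0.017},{"x": 0.032,"y": -0.017},{"x": 0.032,"y": -0.017},{"x": 0.032,"y": -0.017},{"x": 0.032,"y": -0.017}]'

```text
invalid input
```

Request:
jog_arm --series '[{"x": 0.03,"y": -0.017},{"x": 0.03,"y": -0.017},{},{}]'

```text
invalid input
```

```bash
cat >w.py <<'E'
from h import *
import sys
s=r.get_state();print(s["time_s"],s["position"],s["tool_rot"].round(4).tolist())
c=cam("wrist");np.savez(f"pics/{sys.argv[1]}.npz",**c)
cv2.imwrite(f"pics/{sys.argv[1]}.png",c["img"][...,::-1])
E
python3 w.py w1
```

```text
0.2 [ 0.24387762 -0.62903808  0.23064578] [[0.9324, 0.3615, -0.0005], [0.3615, -0.9324, 0.0011], [-0.0, -0.0012, -1.0]]
```

View pics/w1.png

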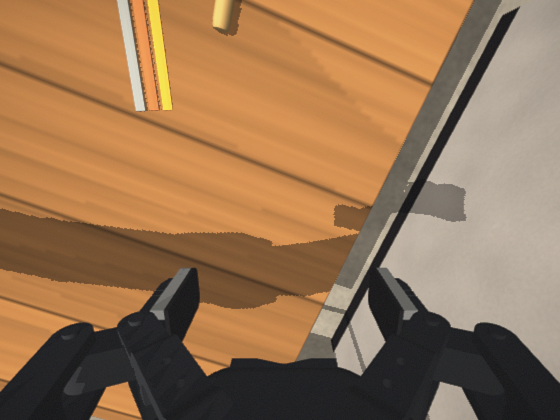

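The moves were refused, so the picture shows only the start view, with no targets in it. I'll retry with every key given in each row.

Request:
jog_arm --series '[{"x": 0.032,"y": -0.017,"z": 0,"rx": 0,"ry": 0,"rz": 0},{"x": 0.032,"y": -0.017,"z": 0,"rx": 0,"ry": 0,"rz": 0},{"x": 0.032,"y": -0.017,"z": 0,"rx": 0,"ry": 0,"rz": 0},{"x": 0.032,"y": -0.017,"z": 0,"rx": 0,"ry": 0,"rz": 0},{"x": 0.032,"y": -0.017,"z": 0,"rx": 0,"ry": 0,"rz": 0}]'

```text
time_s: 0.67
position: [0.3633, -0.4908, 0.2313]
tool_rot: [[0.933, 0.361, 0.0], [0.361, -0.933, -0.0], [0.0, 0.0, -1.0]]
force: [0.3, -0.5, -0.1]
gripper_width: 0.0852
grip_force: 0.0
```

Request:
jog_arm --series '[{"x": 0.032,"y": -0.017,"z": 0,"rx": 0,"ry": 0,"rz": 0},{"x": 0.032,"y": -0.017,"z": 0,"rx": 0,"ry": 0,"rz": 0},{"x": 0.032,"y": -0.017,"z": 0,"rx": 0,"ry": 0,"rz": 0},{"x": 0.032,"y": -0.017,"z": 0,"rx": 0,"ry": 0,"rz": 0},{"x": 0.032,"y": -0.017,"z": 0,"rx": 0,"ry": 0,"rz": 0}]'

```text
time_s: 1.08
position: [0.4818, -0.3537, 0.2314]
tool_rot: [[0.932, 0.361, 0.0], [0.361, -0.932, -0.0], [0.0, 0.0, -1.0]]
force: [0.5, -0.4, -0.8]
gripper_width: 0.0856
grip_force: 0.0
```

Request:
jog_arm --series '[{"x": 0.03,"y": -0.017,"z": 0,"rx": 0,"ry": 0,"rz": 0},{"x": 0.03,"y": -0.017,"z": 0,"rx": 0,"ry": 0,"rz": 0},{"x": 0,"y": 0,"z": 0,"rx": 0,"ry": 0,"rz": 0},{"x": 0,"y": 0,"z": 0,"rx": 0,"ry": 0,"rz": 0}]'

```text
time_s: 1.42
position: [0.5262, -0.299, 0.2313]
tool_rot: [[0.93, 0.367, 0.0], [0.367, -0.93, 0.001], [0.001, -0.001, -1.0]]
force: [0.0, -0.3, 0.4]
gripper_width: 0.0852
grip_force: 0.0
```

```bash
python3 w.py w2
```

```text
1.4167 [ 0.52620503 -0.29904223  0.23128147] [[0.9304, 0.3666, 0.0004], [0.3666, -0.9304, 0.0008], [0.0007, -0.0006, -1.0]]
```

View pics/w2.png

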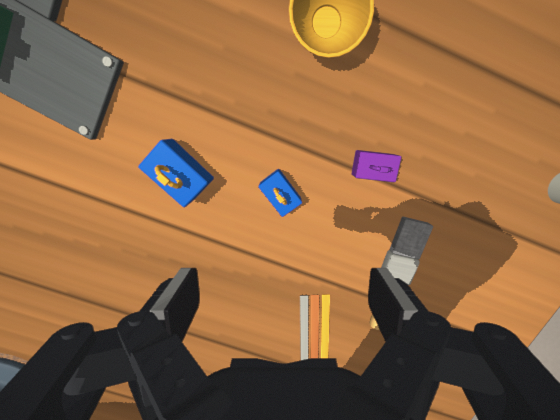

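Small blue insert at (281,192) with its ring, the larger blue at (176,172), purple at (377,166), and the bed corner at (110,75). I'll fit a box silhouette to the insert.

```bash
cat >fit.py <<'E'
from h import *
from scipy.optimize import minimize
def fitbox(c,m,p0,size=(.032,.05,.026),z0=0,free=False):
    hull=cv2.convexHull(cv2.findNonZero(m.astype(np.uint8)))
    K=8
    def ras(pts):
        (x0,y0,w,h)=cv2.boundingRect(hull); im=np.zeros(((h+20)*K,(w+20)*K),np.uint8)
        q=((pts-[x0-10,y0-10]+.5)*K).astype(np.int32); cv2.fillConvexPoly(im,cv2.convexHull(q.reshape(-1,1,2)),1); return im
    H=ras(np.vstack([hull.reshape(-1,2)+d for d in ([-.5,-.5],[.5,-.5],[-.5,.5],[.5,.5])]))
    def corners(p):
        s=np.array(size)*(p[3] if free else 1); R=np.array([[np.cos(p[2]),-np.sin(p[2])],[np.sin(p[2]),np.cos(p[2])]])
        return [np.r_[p[:2]+R@[i*s[0]/2,j*s[1]/2],z0+k*s[2]] for i in(-1,1) for j in(-1,1) for k in(0,1)]
    def f(p):
        I=ras(np.array([proj(c,x) for x in corners(p)])); return -(I&H).sum()/(I|H).sum()
    best=None
    for yaw in np.arange(0,np.pi,np.pi/8):
        x=np.r_[p0[:2],yaw]; x=np.r_[x,1] if free else x; n=len(x)
        sim=np.vstack([x]+[x+np.eye(n)[i]*[.006,.006,.2,.1][i] for i in range(n)])
        o=minimize(f,x,method="Nelder-Mead",options=dict(initial_simplex=sim,xatol=1e-4,fatol=1e-4))
        if best is None or o.fun<best.fun: best=o
    return best.x,best.fun
def blue(c,u,v):
    h=cv2.cvtColor(c["img"],cv2.COLOR_RGB2HSV); m=((h[...,0]>100)&(h[...,0]<122)&(h[...,1]>130)&(h[...,2]>50)).astype(np.uint8)
    n,l,st,ce=cv2.connectedComponentsWithStats(m); k=1+np.argmin([np.hypot(*(ce[i]-[u,v]))+(1000 if st[i,4]<30 else 0) for i in range(1,n)])
    return l==k
E
python3 - <<'E'
from fit import *
c=dict(np.load("pics/w2.npz"))
for uv in((281,192),(176,172)):
    m=blue(c,*uv); p=at(c,*uv,.015); print(uv,m.sum(),p)
    print(fitbox(c,m,p),fitbox(c,m,p,free=True))
c=cam("scene");m=blue(c,199,216);print(m.sum(),fitbox(c,m,at(c,199,217,.013)))
E
```

```text
(281, 192) 948 [ 0.51992617 -0.29907025  0.015     ]
(array([ 0.5672595 , -0.30240359, -0.53333333]), np.float64(0.0)) (array([ 0.53307745, -0.3381378 , -3.018138  ,  3.5127039 ]), np.float64(69319474783961.18))
(176, 172) 2338 [ 0.49598712 -0.16922803  0.015     ]
(array([ 0.54722169, -0.20340087,  0.26337449]), np.float64(0.0)) (array([ 0.56092033, -0.24466322,  0.44355125,  1.67036114]), np.float64(0.0))
253 (array([ 0.57731659, -0.2597272 , -0.23703704]), np.float64(0.0))fit.py:14: RuntimeWarning: overflow encountered in scalar negative
  I=ras(np.array([proj(c,x) for x in corners(p)])); return -(I&H).sum()/(I|H).sum()
```

```bash
sed -i 's/return -(I&H).sum()/return -float((I\&H).sum())/' fit.py
python3 - <<'E'
from fit import *
c=dict(np.load("pics/w2.npz"))
for uv in((281,192),(176,172)):
    m=blue(c,*uv); p=at(c,*uv,.015); print(uv,fitbox(c,m,p),fitbox(c,m,p,free=True))
c=cam("scene");m=blue(c,199,216);print(m.sum(),fitbox(c,m,at(c,199,217,.013)))
E
```

```text
(281, 192) (array([ 0.51860987, -0.29830968, -0.55354191]), np.float64(-0.9653862445068037)) (array([ 0.51852881, -0.29819197, -0.55387168,  0.98533224]), np.float64(-0.9813962927885266))
(176, 172) (array([ 0.49975494, -0.16048536,  2.78468756]), np.float64(-0.5334867805760432)) (array([ 0.49706868, -0.17197137,  2.72369957,  1.37138347]), np.float64(-0.9811662783520633))
253 (array([ 0.52072923, -0.29825495,  2.61395328]), np.float64(-0.9181729142551865))
```

The insert is at (0.519, -0.298), insert yaw -0.554 rad. The fitted size scale is 0.985 (1.37 for the larger block), so the choice is right. I'll turn the tool -36.8° about its z and go down part-way, then check.

Request:
jog_arm --series '[{"x": -0.006,"y": -0.0035,"z": 0.01,"rx": 0,"ry": 0,"rz": -6},{"x": 0,"y": 0,"z": 0.015,"rx": 0,"ry": 0,"rz": -7},{"x": 0,"y": 0,"z": 0.015,"rx": 0,"ry": 0,"rz": -7},{"x": 0,"y": 0,"z": 0.015,"rx": 0,"ry": 0,"rz": -7},{"x": 0,"y": 0,"z": 0.015,"rx": 0,"ry": 0,"rz": -7}]'

```text
time_s: 1.98
position: [0.5165, -0.3027, 0.1608]
tool_rot: [[0.569, 0.823, -0.0], [0.823, -0.569, -0.001], [-0.001, 0.0, -1.0]]
force: [-0.1, 0.3, 0.9]
gripper_width: 0.0853
grip_force: 0.0
```

Request:
jog_arm --series '[{"x": 0,"y": 0,"z": 0.01,"rx": 0,"ry": 0,"rz": -2.8},{"x": 0,"y": 0,"z": 0,"rx": 0,"ry": 0,"rz": 0},{"x": 0,"y": 0,"z": 0,"rx": 0,"ry": 0,"rz": 0}]'

```text
time_s: 2.23
position: [0.5166, -0.3022, 0.151]
tool_rot: [[0.534, 0.846, -0.001], [0.846, -0.534, 0.0], [-0.001, -0.001, -1.0]]
force: [0.7, 0.4, 0.3]
gripper_width: 0.0855
grip_force: 0.0
```

```bash
python3 w.py w3; python3 - <<'E'
from fit import *
c=dict(np.load("pics/w3.npz"));uv=proj(c,[.519,-.298,.015]);print(uv)
m=blue(c,*uv);print(m.sum(),fitbox(c,m,[.519,-.298,.015]),fitbox(c,m,[.519,-.298,.015],free=True))
E
```

```text
2.2333 [ 0.51656809 -0.30217782  0.15097496] [[0.5336, 0.8457, -0.0012], [0.8457, -0.5336, 0.0001], [-0.0005, -0.001, -1.0]]
[283.27561522 198.80471466]
1561 (array([ 0.51881979, -0.29836472,  2.58693058]), np.float64(-0.9438361210172954)) (array([ 0.51894361, -0.29806445, -0.55359675,  0.97059981]), np.float64(-0.9866506886129933))
```

Request:
jog_arm --series '[{"x": 0.0045,"y": 0,"z": 0.03,"rx": 0,"ry": 0,"rz": -0.5},{"x": 0,"y": 0,"z": 0.03,"rx": 0,"ry": 0,"rz": 0},{"x": 0,"y": 0,"z": 0.03,"rx": 0,"ry": 0,"rz": 0},{"x": 0,"y": 0,"z": 0.03,"rx": 0,"ry": 0,"rz": 0},{"x": 0,"y": 0,"z": 0.019,"rx": 0,"ry": 0,"rz": 0}]'

```text
time_s: 2.7
position: [0.5194, -0.2973, 0.0108]
tool_rot: [[0.524, 0.852, -0.001], [0.852, -0.524, -0.0], [-0.001, -0.001, -1.0]]
force: [0.7, 0.0, -0.3]
gripper_width: 0.0851
grip_force: 0.0
```

Request:
jog_arm --series '[{"x": 0,"y": 0,"z": 0,"rx": 0,"ry": 0,"rz": 0},{"x": 0,"y": 0,"z": 0,"rx": 0,"ry": 0,"rz": 0},{"x": 0,"y": 0,"z": 0,"rx": 0,"ry": 0,"rz": 0}]'

```text
time_s: 2.95
position: [0.5216, -0.2978, 0.0143]
tool_rot: [[0.523, 0.852, 0.003], [0.852, -0.523, -0.002], [0.0, 0.004, -1.0]]
force: [0.4, -0.3, -0.3]
gripper_width: 0.0855
grip_force: 0.0
```

Request:
jog_arm --series '[{"x": 0,"y": 0,"z": 0,"rx": 0,"ry": 0,"rz": 0},{"x": 0,"y": 0,"z": 0,"rx": 0,"ry": 0,"rz": 0},{"x": 0,"y": 0,"z": 0,"rx": 0,"ry": 0,"rz": 0},{"x": 0,"y": 0,"z": 0,"rx": 0,"ry": 0,"rz": 0},{"x": 0,"y": 0,"z": 0,"rx": 0,"ry": 0,"rz": 0}]' --claw 0.01

```text
time_s: 3.37
position: [0.5208, -0.2973, 0.0134]
tool_rot: [[0.523, 0.852, 0.002], [0.852, -0.523, -0.001], [-0.0, 0.002, -1.0]]
force: [-0.4, 1.1, -0.7]
gripper_width: 0.0304
grip_force: 59.6
```

Request:
jog_arm --series '[{"x": 0,"y": 0,"z": 0,"rx": 0,"ry": 0,"rz": 0},{"x": 0,"y": 0,"z": 0,"rx": 0,"ry": 0,"rz": 0},{"x": 0,"y": 0,"z": 0,"rx": 0,"ry": 0,"rz": 0},{"x": 0,"y": 0,"z": 0,"rx": 0,"ry": 0,"rz": 0},{"x": 0,"y": 0,"z": 0,"rx": 0,"ry": 0,"rz": 0}]'

```text
time_s: 3.78
position: [0.5208, -0.2972, 0.0133]
tool_rot: [[0.523, 0.853, 0.001], [0.853, -0.523, -0.001], [0.0, 0.002, -1.0]]
force: [0.1, 0.1, 6.4]
gripper_width: 0.0305
grip_force: 60.4
```

The insert is gripped (60 N, opening 30.5 mm), with the TCP 13.3 mm above its underside. Lift, turn and travel to above the pocket.

Request:
jog_arm --series '[{"x": 0,"y": 0,"z": -0.03,"rx": 0,"ry": 0,"rz": 0},{"x": 0,"y": 0,"z": -0.035,"rx": 0,"ry": 0,"rz": -5.7},{"x": 0,"y": 0,"z": -0.035,"rx": 0,"ry": 0,"rz": -5.7},{"x": 0,"y": 0,"z": -0.035,"rx": 0,"ry": 0,"rz": -5.7},{"x": 0,"y": 0,"z": -0.03,"rx": 0,"ry": 0,"rz": -5.6}]'

```text
time_s: 4.2
position: [0.52, -0.2968, 0.1793]
tool_rot: [[0.148, 0.989, 0.001], [0.989, -0.148, -0.001], [-0.0, 0.001, -1.0]]
force: [1.4, -0.4, -0.7]
gripper_width: 0.0302
grip_force: 59.9
```

Request:
jog_arm --series '[{"x": 0.034,"y": -0.0007,"z": 0,"rx": 0,"ry": 0,"rz": 0},{"x": 0.034,"y": -0.0007,"z": 0,"rx": 0,"ry": 0,"rz": 0},{"x": 0.034,"y": -0.0007,"z": 0,"rx": 0,"ry": 0,"rz": 0},{"x": 0.034,"y": -0.0007,"z": 0,"rx": 0,"ry": 0,"rz": 0},{"x": 0.034,"y": -0.0007,"z": 0,"rx": 0,"ry": 0,"rz": 0}]'

```text
time_s: 4.62
position: [0.5421, -0.127, 0.177]
tool_rot: [[0.154, 0.988, -0.001], [0.988, -0.154, -0.0], [-0.0, -0.001, -1.0]]
force: [0.2, 0.2, -1.4]
gripper_width: 0.0301
grip_force: 59.9
```

Request:
jog_arm --series '[{"x": 0.034,"y": -0.0007,"z": 0,"rx": 0,"ry": 0,"rz": 0},{"x": 0.034,"y": -0.0007,"z": 0,"rx": 0,"ry": 0,"rz": 0},{"x": 0.034,"y": -0.0007,"z": 0,"rx": 0,"ry": 0,"rz": 0},{"x": 0.034,"y": -0.0007,"z": 0,"rx": 0,"ry": 0,"rz": 0},{"x": 0.034,"y": -0.0007,"z": 0,"rx": 0,"ry": 0,"rz": 0}]'

```text
time_s: 5.03
position: [0.5647, 0.0416, 0.1769]
tool_rot: [[0.153, 0.988, -0.001], [0.988, -0.153, -0.0], [-0.001, -0.001, -1.0]]
force: [0.1, -0.3, -0.2]
gripper_width: 0.0303
grip_force: 59.9
```

Request:
jog_arm --series '[{"x": 0.034,"y": -0.0007,"z": 0,"rx": 0,"ry": 0,"rz": 0},{"x": 0.034,"y": -0.0007,"z": 0,"rx": 0,"ry": 0,"rz": 0},{"x": 0.02,"y": 0,"z": 0,"rx": 0,"ry": 0,"rz": 0},{"x": 0,"y": 0,"z": 0,"rx": 0,"ry": 0,"rz": 0},{"x": 0,"y": 0,"z": 0,"rx": 0,"ry": 0,"rz": 0}]'

```text
time_s: 5.45
position: [0.5767, 0.1288, 0.1768]
tool_rot: [[0.15, 0.989, -0.001], [0.989, -0.15, -0.0], [-0.0, -0.001, -1.0]]
force: [0.9, -0.2, -0.7]
gripper_width: 0.03
grip_force: 59.9
```

```bash
python3 w.py w4; python3 - <<'E'
import cv2; from h import *
c=cam("side"); cv2.imwrite("pics/side4.png",c["img"][...,::-1])
E
```

```text
5.45 [0.57671375 0.1287893  0.17678824] [[0.15, 0.9887, -0.0011], [0.9887, -0.15, -0.0], [-0.0002, -0.0011, -1.0]]
```

View pics/w4.png

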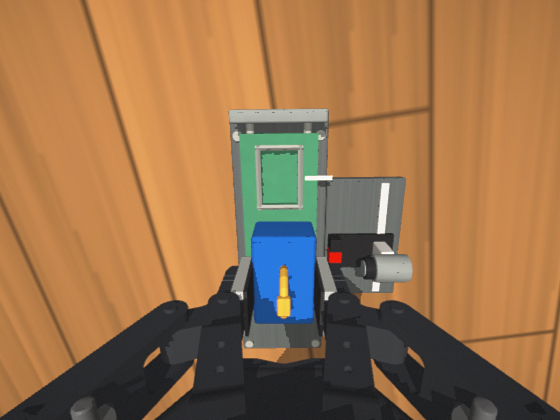

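The wrist picture shows the insert held at (284,272), the pocket rim spanning (255,147)–(302,209), the white pointer (305–332,178) and the red band (335,257). Now to measure them all.

```bash
cat >meas.py <<'E'
from fit import *
import sys
c=dict(np.load(f"pics/{sys.argv[1]}.npz")); zi=float(sys.argv[2])
h=cv2.cvtColor(c["img"],cv2.COLOR_RGB2HSV).astype(int); H,S,V=h[...,0],h[...,1],h[...,2]
def comp(m,u,v):
    n,l,st,ce=cv2.connectedComponentsWithStats(m.astype(np.uint8)); k=1+np.argmin([np.hypot(*(ce[i]-[u,v]))+(1e3 if st[i,4]<20 else 0) for i in range(1,n)]); return l==k,ce[k],st[k]
def rect(m,z):
    P=np.array([at(c,u,v,z)[:2] for v,u in np.argwhere(m)])
    (x,y),(w,hh),a=cv2.minAreaRect((P*1e4).astype(np.float32)); return np.array([x,y,w,hh])/1e4,a
g=(H>50)&(H<95)&(S>60)
m,ce,st=comp(g,279,178);print("pocket green",st,rect(m,.030),rect(m,.0365))
# rim: grey ring around
m2=np.zeros_like(g,np.uint8);m2[140:216,248:310]=1
rim=(m2>0)&(~g)&(S<60)&(V>80); n,l,sst,_=cv2.connectedComponentsWithStats(rim.astype(np.uint8));k=1+np.argmax(sst[1:,4]);print("rim",sst[k],rect(l==k,.0365))
red=((H<6)|(H>174))&(S>170)&(V>120);m,ce,st=comp(red,335,257);print("mark",ce,st,at(c,*ce,.033),rect(m,.033))
wh=(S<40)&(V>200);m,ce,st=comp(wh,318,178);print("ptr",ce,st,at(c,st[0]+st[2]-.5,ce[1],.034),rect(m,.034))
b=blue(c,284,272);print("ins",b.sum(),fitbox(c,b,np.r_[at(c,284,272,zi+.015)[:2],zi],z0=zi,free=True))
E
python3 meas.py w4 .1635
```

```text
pocket green [ 261  150   37   55 1915] (array([0.57528687, 0.15321267, 0.05443416, 0.03590312]), 81.334716796875) (array([0.57556162, 0.1543269 , 0.0532136 , 0.03509806]), 81.3346939086914)
rim [ 254  145   49   65 1117] (array([0.57533057, 0.15406055, 0.06392516, 0.04556058]), 82.4178466796875)
mark [334.68571429 256.91428571] [328 252  14  11 140] [0.62154578 0.05965131 0.033     ] (array([0.62135908, 0.05954346, 0.01183827, 0.01397943]), 81.34058380126953)
ptr [318.  177.5] [305 176  27   4 108] [0.62682213 0.14632016 0.034     ] (array([0.61366025, 0.14832448, 0.00298308, 0.02578503]), 81.3318099975586)
ins 5637 (array([ 0.57596176,  0.12699119, -0.14148398,  0.98194116]), np.float64(-0.9745926799333531))
```

Pocket centre is about (0.5754, 0.1540), carriage y axis at about 81.4°. The pointer-to-pocket distance comes out at 52 mm, as it should. The held insert is at (0.5760, 0.1270), 1.9 mm behind the TCP, which agrees with the pick. Mark (0.6215, 0.0596). Shift and descend to just above the rim.

Request:
jog_arm --series '[{"x": 0.0266,"y": -0.0047,"z": 0,"rx": 0,"ry": 0,"rz": 0.4},{"x": 0,"y": 0,"z": 0.03,"rx": 0,"ry": 0,"rz": 0},{"x": 0,"y": 0,"z": 0.035,"rx": 0,"ry": 0,"rz": 0},{"x": 0,"y": 0,"z": 0.035,"rx": 0,"ry": 0,"rz": 0},{"x": 0,"y": 0,"z": 0.02,"rx": 0,"ry": 0,"rz": 0}]'

```text
time_s: 5.97
position: [0.575, 0.151, 0.0537]
tool_rot: [[0.163, 0.987, -0.005], [0.987, -0.163, -0.003], [-0.004, -0.004, -1.0]]
force: [-0.4, 0.1, -2.2]
gripper_width: 0.0302
grip_force: 59.9
```

Request:
jog_arm --series '[{"x": 0,"y": 0,"z": 0,"rx": 0,"ry": 0,"rz": 0},{"x": 0,"y": 0,"z": 0,"rx": 0,"ry": 0,"rz": 0},{"x": 0,"y": 0,"z": 0,"rx": 0,"ry": 0,"rz": 0}]'

```text
time_s: 6.22
position: [0.5781, 0.1538, 0.0588]
tool_rot: [[0.162, 0.987, 0.003], [0.987, -0.162, 0.0], [0.001, 0.002, -1.0]]
force: [-0.1, 0.2, 0.1]
gripper_width: 0.0304
grip_force: 59.8
```

```bash
python3 w.py w5
```

```text
6.2167 [0.57812225 0.15381691 0.05881388] [[0.1616, 0.9868, 0.0025], [0.9868, -0.1616, 0.0005], [0.0009, 0.0024, -1.0]]
```

View pics/w5.png

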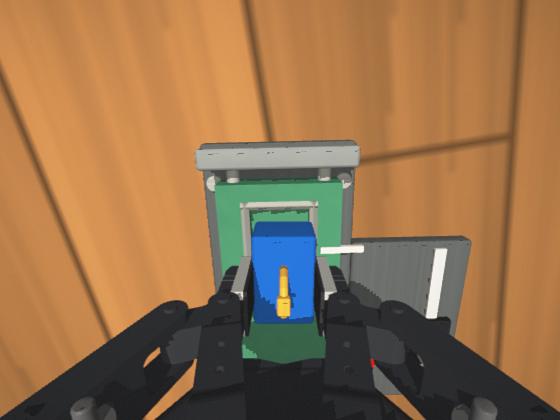

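The insert hangs over the pocket, rim centre near column 279 against the insert at 284. So it needs about 2 mm to the left (tool -y). I'll quantify this with the pointer (343,249) and rim far edge (279,205).

```bash
python3 - <<'E'
from h import *
c=dict(np.load("pics/w5.npz"));s=r.get_state();print(s["position"])
h=cv2.cvtColor(c["img"],cv2.COLOR_RGB2HSV).astype(int);S,V=h[...,1],h[...,2]
w=(S<40)&(V>190);w[:240]=0;w[258:]=0;w[:,:322]=0;w[:,366:]=0;vv,uu=np.nonzero(w);print("ptr px",uu.min(),uu.max(),vv.mean())
P=at(c,uu.max()+.5,vv[uu>uu.max()-8].mean(),.034);th=np.radians(81.4);ex=np.array([np.sin(th),-np.cos(th)]);ey=np.array([np.cos(th),np.sin(th)])
print("pocket from ptr",P,P[:2]-.052*ex)
print("rim outer L/R",at(c,240,210,.0365),at(c,318,210,.0365),"mid",at(c,279,203,.0365)[:2]-.032*ey)
R=s["tool_rot"];x,y=R[:2,0],R[:2,1];t=s["position"][:2]-.0019*x-.0004*y
for q in(np.array([.5754,.154]),P[:2]-.052*ex):print("shift",(q-t)@x,(q-t)@y)
E
```

```text
[0.578404   0.15421375 0.05932458]
ptr px 322 363 249.0487012987013
pocket from ptr [0.6273166  0.14650343 0.034     ] [0.57590127 0.15427927]
rim outer L/R [0.55667957 0.18435171 0.0365    ] [0.60218865 0.17681823 0.0365    ] mid [0.57535349 0.15316515]
shift 0.001204655571743212 -0.0025302166435506772
shift 0.0015610973011492171 -0.0020805406163351575
```

Request:
jog_arm --series '[{"x": 0.0013,"y": -0.0023,"z": 0,"rx": 0,"ry": 0,"rz": 0},{"x": 0,"y": 0,"z": 0,"rx": 0,"ry": 0,"rz": 0},{"x": 0,"y": 0,"z": 0.004,"rx": 0,"ry": 0,"rz": 0},{"x": 0,"y": 0,"z": 0.004,"rx": 0,"ry": 0,"rz": 0},{"x": 0,"y": 0,"z": 0.004,"rx": 0,"ry": 0,"rz": 0}]'

```text
time_s: 6.68
position: [0.5748, 0.1559, 0.0452]
tool_rot: [[0.16, 0.987, 0.0], [0.987, -0.16, -0.0], [-0.0, 0.0, -1.0]]
force: [-0.1, 0.2, -0.2]
gripper_width: 0.0305
grip_force: 59.8
```

Request:
jog_arm --series '[{"x": 0,"y": 0,"z": 0.003,"rx": 0,"ry": 0,"rz": 0},{"x": 0,"y": 0,"z": 0.003,"rx": 0,"ry": 0,"rz": 0},{"x": 0,"y": 0,"z": 0.002,"rx": 0,"ry": 0,"rz": 0},{"x": 0,"y": 0,"z": 0,"rx": 0,"ry": 0,"rz": 0},{"x": 0,"y": 0,"z": 0,"rx": 0,"ry": 0,"rz": 0}]'

```text
time_s: 7.1
position: [0.5748, 0.1559, 0.0392]
tool_rot: [[0.16, 0.987, 0.0], [0.987, -0.16, -0.002], [-0.001, 0.0, -1.0]]
force: [-4.5, -3.1, 14.6]
gripper_width: 0.0303
grip_force: 61.7
```

Contact at TCP z 0.0392 with 14.6 N (expected 0.0393), so the insert is on the pocket floor. I release.

Request:
jog_arm --series '[{"x": 0,"y": 0,"z": -0.001,"rx": 0,"ry": 0,"rz": 0},{"x": 0,"y": 0,"z": 0,"rx": 0,"ry": 0,"rz": 0},{"x": 0,"y": 0,"z": 0,"rx": 0,"ry": 0,"rz": 0},{"x": 0,"y": 0,"z": 0,"rx": 0,"ry": 0,"rz": 0},{"x": 0,"y": 0,"z": 0,"rx": 0,"ry": 0,"rz": 0}]' --claw 0.06

```text
time_s: 7.52
position: [0.5746, 0.156, 0.0379]
tool_rot: [[0.16, 0.987, -0.001], [0.987, -0.16, -0.0], [-0.0, -0.001, -1.0]]
force: [0.1, -0.2, 0.5]
gripper_width: 0.0603
grip_force: 0.0
```

Request:
jog_arm --series '[{"x": 0,"y": 0,"z": -0.02,"rx": 0,"ry": 0,"rz": 0},{"x": 0,"y": 0,"z": -0.035,"rx": 0,"ry": 0,"rz": 0},{"x": 0,"y": 0,"z": -0.035,"rx": 0,"ry": 0,"rz": 0},{"x": 0,"y": 0,"z": -0.035,"rx": 0,"ry": 0,"rz": 0},{"x": 0,"y": 0,"z": -0.02,"rx": 0,"ry": 0,"rz": 0}]'

```text
time_s: 7.93
position: [0.5761, 0.1568, 0.1871]
tool_rot: [[0.16, 0.987, 0.005], [0.987, -0.16, 0.002], [0.002, 0.004, -1.0]]
force: [0.1, 0.9, 0.4]
gripper_width: 0.0602
grip_force: 0.0
```

Request:
jog_arm --series '[{"x": -0.04,"y": 0,"z": 0,"rx": 0,"ry": 0,"rz": 0},{"x": -0.04,"y": 0,"z": 0,"rx": 0,"ry": 0,"rz": 0},{"x": -0.035,"y": 0,"z": 0,"rx": 0,"ry": 0,"rz": 0},{"x": 0,"y": 0,"z": 0,"rx": 0,"ry": 0,"rz": 0},{"x": 0,"y": 0,"z": 0,"rx": 0,"ry": 0,"rz": 0}]' --claw 0.05

```text
time_s: 8.35
position: [0.5561, 0.0394, 0.183]
tool_rot: [[0.165, 0.986, -0.001], [0.986, -0.165, -0.001], [-0.001, -0.0, -1.0]]
force: [-0.1, 1.1, -0.7]
gripper_width: 0.0502
grip_force: 0.0
```

```bash
python3 w.py w6
```

```text
8.35 [0.55610075 0.03943844 0.18299631] [[0.1654, 0.9862, -0.0006], [0.9862, -0.1654, -0.0012], [-0.0013, -0.0004, -1.0]]
```

View pics/w6.png

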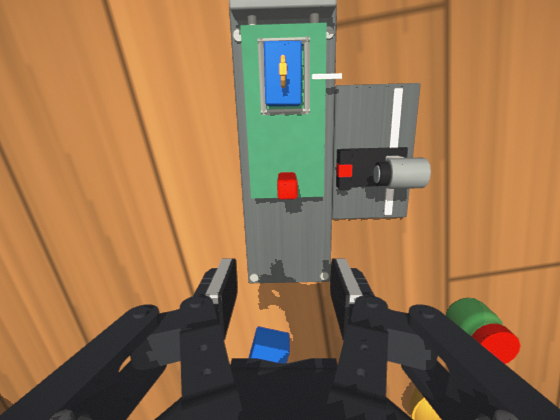

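The insert sits inside the rim at (284,72). Handle (287,185), pointer tip (341,76), red band (345,171). I'll measure them.

```bash
python3 - <<'E'
from fit import *
c=dict(np.load("pics/w6.npz"));h=cv2.cvtColor(c["img"],cv2.COLOR_RGB2HSV).astype(int);H,S,V=h[...,0],h[...,1],h[...,2]
b=blue(c,284,72);p=at(c,284,72,.05)
for z in(.026,.030,.0345):print("ins",z,fitbox(c,b,p,size=(.032,.05,.026),z0=z,free=True))
red=((H<6)|(H>174))&(S>150)&(V>80)
n,l,st,ce=cv2.connectedComponentsWithStats(red.astype(np.uint8))
for i in range(1,n):
    if st[i,4]>20 and st[i,1]<230:print(st[i],ce[i],at(c,*ce[i],.033))
hm=l==1+np.argmin([np.hypot(*(ce[i]-[287,185])) for i in range(1,n)])
vv,uu=np.nonzero(hm);w=(S<40)&(V>200);w[:70]=0;w[82:]=0;w[:,:312]=0;w[:,345:]=0;v2,u2=np.nonzero(w)
P=at(c,u2.max()+.5,v2[u2>u2.max()-8].mean(),.034)
th=np.radians(81.4);ex=np.array([np.sin(th),-np.cos(th)]);ey=np.array([np.cos(th),np.sin(th)])
print("ptr",P,"pocket",P[:2]-.052*ex,"handle",P[:2]-.052*ex-.095*ey)
# handle box fit
hb=fitbox(c,hm,np.r_[at(c,287,185,.06)[:2],0],size=(.018,.018,.045),z0=.034,free=False);print("handle fit",hb)
i=np.argmin([np.hypot(*(ce[i]-[345,171])) for i in range(1,n)])+1;M=at(c,*ce[i],.033)
print("mark-ptr along y",(M-P)[:2]@ey)
E
```

```text
ins 0.026 (array([ 0.57431702,  0.1545163 , -0.16652717,  0.99047691]), np.float64(-0.9805928106482598))
ins 0.03 (array([0.57420943, 0.15391849, 2.97503486, 0.97897812]), np.float64(-0.9801442329000437))
ins 0.0345 (array([0.5741212 , 0.15344263, 2.97398749, 0.96159431]), np.float64(-0.9803231269862415))
[337 163  16  15 197] [344.20812183 169.93401015] [0.62104106 0.06004115 0.033     ]
[278 172  20  28 496] [287.10685484 185.875     ] [0.56182146 0.05352791 0.033     ]
ptr [0.62739156 0.14608595 0.034     ] pocket [0.57597623 0.15386178] handle [0.56177038 0.05992993]
handle fit (array([ 0.56254762,  0.05944696, -0.17913264]), np.float64(-0.8919012490345948))
mark-ptr along y -0.0860269695637764
```

The seated insert matches z 0.026 (scale 0.99). Handle is at (0.562, 0.060), confirmed two ways, and the pull needed is 86 mm. Moving over the handle.

Request:
jog_arm --series '[{"x": 0.0213,"y": 0.0024,"z": 0,"rx": 0,"ry": 0,"rz": -0.9},{"x": 0,"y": 0,"z": 0.04,"rx": 0,"ry": 0,"rz": 0},{"x": 0,"y": 0,"z": 0.035,"rx": 0,"ry": 0,"rz": 0},{"x": 0,"y": 0,"z": 0,"rx": 0,"ry": 0,"rz": 0},{"x": 0,"y": 0,"z": 0,"rx": 0,"ry": 0,"rz": 0}]'

```text
time_s: 8.82
position: [0.5609, 0.0647, 0.1071]
tool_rot: [[0.142, 0.99, -0.004], [0.99, -0.142, 0.001], [-0.0, -0.004, -1.0]]
force: [0.4, 0.8, -0.9]
gripper_width: 0.0501
grip_force: 0.0
```

Request:
jog_arm --series '[{"x": -0.002,"y": 0,"z": 0,"rx": 0,"ry": 0,"rz": 0},{"x": 0,"y": 0,"z": 0,"rx": 0,"ry": 0,"rz": 0},{"x": 0,"y": 0,"z": 0,"rx": 0,"ry": 0,"rz": 0},{"x": 0,"y": 0,"z": 0,"rx": 0,"ry": 0,"rz": 0}]'

```text
time_s: 9.15
position: [0.5628, 0.0612, 0.1099]
tool_rot: [[0.145, 0.989, 0.003], [0.989, -0.145, 0.0], [0.001, 0.003, -1.0]]
force: [-0.4, -0.6, 0.2]
gripper_width: 0.0498
grip_force: 0.0
```

Request:
jog_arm --series '[{"x": -0.001,"y": -0.0005,"z": 0.02,"rx": 0,"ry": 0,"rz": 0.3},{"x": 0,"y": 0,"z": 0.025,"rx": 0,"ry": 0,"rz": 0},{"x": 0,"y": 0,"z": 0.019,"rx": 0,"ry": 0,"rz": 0},{"x": 0,"y": 0,"z": 0,"rx": 0,"ry": 0,"rz": 0},{"x": 0,"y": 0,"z": 0,"rx": 0,"ry": 0,"rz": 0}]'

```text
time_s: 9.57
position: [0.561, 0.0602, 0.0444]
tool_rot: [[0.15, 0.989, -0.001], [0.989, -0.15, -0.0], [-0.0, -0.001, -1.0]]
force: [0.5, 0.1, 1.0]
gripper_width: 0.0496
grip_force: 0.0
```

Request:
jog_arm --series '[{"x": 0,"y": 0,"z": 0,"rx": 0,"ry": 0,"rz": 0},{"x": 0,"y": 0,"z": 0,"rx": 0,"ry": 0,"rz": 0},{"x": 0,"y": 0,"z": 0,"rx": 0,"ry": 0,"rz": 0},{"x": 0,"y": 0,"z": 0,"rx": 0,"ry": 0,"rz": 0},{"x": 0,"y": 0,"z": 0,"rx": 0,"ry": 0,"rz": 0}]' --claw 0.0

```text
time_s: 9.98
position: [0.563, 0.0604, 0.0461]
tool_rot: [[0.149, 0.989, 0.004], [0.989, -0.149, 0.0], [0.001, 0.004, -1.0]]
force: [0.8, 0.0, 7.1]
gripper_width: 0.0172
grip_force: 59.7
```

Request:
jog_arm --series '[{"x": 0,"y": 0,"z": 0,"rx": 0,"ry": 0,"rz": 0},{"x": 0,"y": 0,"z": 0,"rx": 0,"ry": 0,"rz": 0},{"x": 0,"y": 0,"z": 0,"rx": 0,"ry": 0,"rz": 0}]'

```text
time_s: 10.23
position: [0.5629, 0.0604, 0.0461]
tool_rot: [[0.149, 0.989, 0.004], [0.989, -0.149, -0.0], [0.001, 0.004, -1.0]]
force: [0.6, 0.0, 7.0]
gripper_width: 0.0173
grip_force: 59.7
```

Handle gripped (60 N). Pull 80 mm gently, then measure.

Request:
jog_arm --series '[{"x": -0.004,"y": 0,"z": 0,"rx": 0,"ry": 0,"rz": 0},{"x": -0.007,"y": 0,"z": 0,"rx": 0,"ry": 0,"rz": 0},{"x": -0.009,"y": 0,"z": 0,"rx": 0,"ry": 0,"rz": 0},{"x": -0.01,"y": 0,"z": 0,"rx": 0,"ry": 0,"rz": 0},{"x": -0.01,"y": 0,"z": 0,"rx": 0,"ry": 0,"rz": 0}]'

```text
time_s: 10.65
position: [0.5579, 0.0242, 0.0461]
tool_rot: [[0.147, 0.989, 0.007], [0.989, -0.147, 0.005], [0.006, 0.006, -1.0]]
force: [4.9, 6.8, 3.9]
gripper_width: 0.0172
grip_force: 59.0
```

Request:
jog_arm --series '[{"x": -0.01,"y": 0,"z": 0,"rx": 0,"ry": 0,"rz": 0},{"x": -0.01,"y": 0,"z": 0,"rx": 0,"ry": 0,"rz": 0},{"x": -0.009,"y": 0,"z": 0,"rx": 0,"ry": 0,"rz": 0},{"x": -0.007,"y": 0,"z": 0,"rx": 0,"ry": 0,"rz": 0},{"x": -0.004,"y": 0,"z": 0,"rx": 0,"ry": 0,"rz": 0}]'

```text
time_s: 11.07
position: [0.5524, -0.0152, 0.0461]
tool_rot: [[0.148, 0.989, 0.008], [0.989, -0.148, 0.005], [0.006, 0.007, -1.0]]
force: [5.3, 8.9, 0.9]
gripper_width: 0.0174
grip_force: 59.0
```

Request:
jog_arm --series '[{"x": 0,"y": 0,"z": 0,"rx": 0,"ry": 0,"rz": 0},{"x": 0,"y": 0,"z": 0,"rx": 0,"ry": 0,"rz": 0},{"x": 0,"y": 0,"z": 0,"rx": 0,"ry": 0,"rz": 0}]'

```text
time_s: 11.32
position: [0.5524, -0.0145, 0.0461]
tool_rot: [[0.147, 0.989, 0.008], [0.989, -0.147, 0.006], [0.007, 0.007, -1.0]]
force: [5.0, 9.1, 2.4]
gripper_width: 0.0174
grip_force: 59.0
```

```bash
python3 w.py w7; python3 - <<'E'
from h import *
c=dict(np.load("pics/w7.npz"))
print(proj(c,[.6210,.0600,.033]),proj(c,[.6154,.0672,.034]))
s=cam("scene");cv2.imwrite("pics/s7.png",s["img"][...,::-1])
a=c["img"][...,::-1][40:300,150:450];b=cv2.resize(s["img"][...,::-1][155:245,275:410],None,fx=3.3,fy=3.3,interpolation=cv2.INTER_CUBIC)
o=np.zeros((260+b.shape[0],b.shape[1],3),np.uint8);o[:260,:300]=a;o[260:]=b;cv2.imwrite("pics/c7.png",o);print(o.shape)
E
```

```text
11.3167 [ 0.55243337 -0.01451805  0.04605839] [[0.1468, 0.9891, 0.0076], [0.9891, -0.1469, 0.0056], [0.0066, 0.0067, -1.0]]
[396.60142811 106.16073709] [385.53123277  92.49417085]
(557, 446, 3)
```

View pics/c7.png

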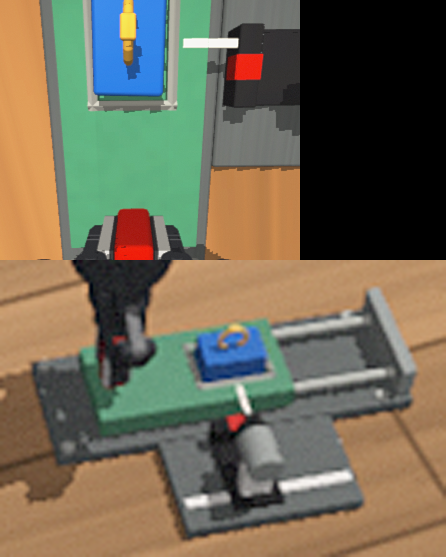

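Carriage out about 76 mm, the insert still seated. Pointer at (360,83) in the wrist picture, band centre at (395,106), so it is still short. Measuring the rest.

```bash
cat >gap.py <<'E'
from h import *
import sys
c=dict(np.load(f"pics/{sys.argv[1]}.npz"));h=cv2.cvtColor(c["img"],cv2.COLOR_RGB2HSV).astype(int);H,S,V=h[...,0],h[...,1],h[...,2]
th=np.radians(81.4);ey=np.array([np.cos(th),np.sin(th)])
def cen(m,x0,x1,y0,y1):
    k=np.zeros_like(m);k[y0:y1,x0:x1]=m[y0:y1,x0:x1];v,u=np.nonzero(k);print(u.min(),u.max(),v.min(),v.max());return u,v
u,v=cen(((H<6)|(H>174))&(S>150)&(V>80),370,425,60,180);M=at(c,u.mean(),v.mean(),.033)
u,v=cen((S<40)&(V>200),332,420,60,180);k=u>u.max()-12;P=at(c,u.max()+.5,v[k].mean(),.034)
print(M,P,"remaining pull",(P-M)[:2]@ey)
E
python3 gap.py w7
```

```text
377 413 94 119
333 387 78 87
[0.61999702 0.05992535 0.033     ] [0.61656261 0.07145764 0.034     ] remaining pull 0.010889067931086283
```

Request:
jog_arm --series '[{"x": -0.003,"y": 0,"z": 0,"rx": 0,"ry": 0,"rz": 0},{"x": -0.005,"y": 0,"z": 0,"rx": 0,"ry": 0,"rz": 0},{"x": -0.003,"y": 0,"z": 0,"rx": 0,"ry": 0,"rz": 0},{"x": 0,"y": 0,"z": 0,"rx": 0,"ry": 0,"rz": 0},{"x": 0,"y": 0,"z": 0,"rx": 0,"ry": 0,"rz": 0}]'

```text
time_s: 11.83
position: [0.551, -0.0252, 0.0461]
tool_rot: [[0.147, 0.989, 0.008], [0.989, -0.147, 0.006], [0.007, 0.007, -1.0]]
force: [5.6, 9.6, 2.1]
gripper_width: 0.0173
grip_force: 59.0
```

Request:
jog_arm --series '[{"x": 0,"y": 0,"z": 0,"rx": 0,"ry": 0,"rz": 0},{"x": 0,"y": 0,"z": 0,"rx": 0,"ry": 0,"rz": 0},{"x": 0,"y": 0,"z": 0,"rx": 0,"ry": 0,"rz": 0},{"x": 0,"y": 0,"z": 0,"rx": 0,"ry": 0,"rz": 0},{"x": 0,"y": 0,"z": 0,"rx": 0,"ry": 0,"rz": 0}]'

```text
time_s: 12.25
position: [0.551, -0.0249, 0.0461]
tool_rot: [[0.147, 0.989, 0.008], [0.989, -0.147, 0.006], [0.007, 0.007, -1.0]]
force: [6.7, 9.4, 1.4]
gripper_width: 0.0173
grip_force: 59.0
```

```bash
python3 w.py w8; python3 gap.py w8
```

```text
12.25 [ 0.55100161 -0.02494862  0.04606584] [[0.1465, 0.9892, 0.0079], [0.9892, -0.1466, 0.0059], [0.007, 0.007, -1.0]]
378 415 70 99
333 387 78 87
[0.62093377 0.05964553 0.033     ] [0.61512872 0.06101341 0.034     ] remaining pull 0.0004844487785841048
```

View pics/w8.png

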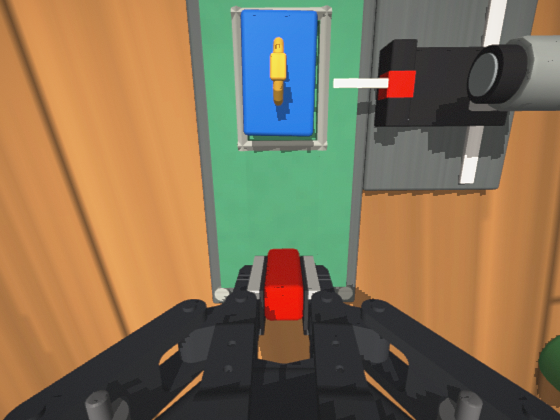

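The pointer (387,83) lies level with the middle of the red band (400,84), the insert is seated, and the handle is held. Handing in.

```bash
python3 -c "
from workcell import r
print(r.finish_job())"
```

```text
the job is handed in; nothing more can be done
None
```

I handed the job in at about 12 s: the insert is seated and was released with the carriage at home, and the carriage is held by its handle with the pointer about 0.5 mm from the middle of the red band; the hand-in gave no verdict.

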